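Put the needle files away in the shuttered holder

TASK

Push the sprung dust shutter of the file holder open by its lip until it catches in its notch and stays open by itself. Then drop the red and the blue needle file, tip down, each into the well with the plaque of its own colour so that it stands on the well's floor. Leave everything else on the bench where it is.

Things in the scene. Friction and masses are not known exactly. Their poses are not given: they have to be found in the camera images.
- shutter (a joint): sprung aluminium dust shutter on the holder: metres slid to holder +y from shut (0). A spring returns it (2 N shut, 4 N open). A brass ball catch is its notch: from 0.023 the push needed rises to about 10 N, at 0.030 it goes over the ball, and let go past that it stays caught at about 0.036; let go before, it springs shut. Hard stop 0.041. Shut it covers both wells; caught, both are wholly open
- lip (a point): middle of the shutter's push face: the -y face of an upright lip along holder x, 80 mm long, 4 mm thick, on the shutter's +y edge. Moves with the shutter. 123 mm above the table; 17 mm to +y of the wells' centre line when shut. Lip top is 132 mm, the plate's upper face 114.5 mm above the table; the flat plate reaches 35 mm from the lip to -y. Axes as the holder's
- holder: dark wooden file holder, fixed: block x -41 to +56, y -19 to +64 mm, 110 mm high, origin on the table midway between its wells, turned about z only. Two wells, 26 x 26 mm inside, 100 mm deep, open upward, at x = -22 (red) and +22 mm (blue), y = 0. A coloured plaque 30 mm wide, 15 mm thick, 104 mm high stands on the -y side of each well. The shutter opens to +y
- well_red (a point): centre of the floor of the red-plaqued well (10 mm above the table; mouth 110 mm above the table), axes as the holder's
- well_blue (a point): centre of the floor of the blue-plaqued well, otherwise as well_red
- rest: pale wooden sloping drying rest, fixed: base 130 (x) x 160 (y) x 12 mm, origin under its centre, turned about z only. The red and blue file lie on its board at y = -40 and +40 mm (either way round), tips at x = +53 mm, 28 mm above the table, handles leaning up towards -x, 64 deg above horizontal. The board, 150 mm wide, ends 110 mm up from the tips; the handle beyond it is free all round
- file_red: needle file with a red plastic handle, about 45 g, 165 mm long: round steel blade 6 mm in diameter and 95 mm long, then round handle 14 mm in diameter and 70 mm long. Origin at the tip of the blade, z axis runs along the file to the handle's end (165 mm). Starts on the rest
- file_blue: needle file with a blue plastic handle, about 45 g, 165 mm long: round steel blade 6 mm in diameter and 95 mm long, then round handle 14 mm in diameter and 70 mm long. Origin at the tip of the blade, z axis runs along the file to the handle's end (165 mm). Starts on the rest
- bowl: white ceramic bowl, 66 mm across, 36 mm high; loose bystander, origin at its underside; not to be disturbed
- jar: amber glass jar, 38 mm across, 50 mm high; loose bystander, origin at its underside; not to be disturbed
- bench_block: steel bench block, 75 x 75 x 32 mm; loose bystander, origin at its underside; not to be disturbed
- charcoal: black soldering block with three lime-green hearts, 70 x 120 x 34 mm; loose bystander, origin at its underside; not to be disturbed
- tray: white findings tray, 100 x 130 x 28 mm; loose bystander, origin at its underside; not to be disturbed
- mandrel: upright steel ring mandrel on a round foot, 70 mm across, 180 mm high; loose bystander, origin at its underside; not to be disturbed
- hammer: hammer, 220 mm long, lying along its x; loose bystander, origin under its middle; not to be disturbed
- file_green: needle file with a green handle, like the red one, lying flat on the table; loose bystander, origin at the blade's tip; not to be disturbed

How it is judged:
By the outcome, as a careful person would: the job done as asked, in the order asked, and still so for the second after the job is handed in, with the robot touching nothing.
It also fails if it takes over 70 s, if anything falls off the work surface, if the arm or the gripper's body presses on something with over 40 N, if the wrist force passes 120 N, or if a joint passes its speed limit or range.

ROBOT

A 7-joint arm with a two-finger parallel gripper is mounted at the origin on the work surface. World frame = base frame: x ahead of the robot, y to its left, z up, the work surface at z = 0. Lengths are in m, angles in rad, forces in N, time in s.
With the tool pointing down it reaches from about 0.425 to 0.825 m from the base axis. Payload 3.6 kg.
Tool frame: the origin (TCP) lies at the very end of the fingers, on their centre line; the grasp point (between the pads) lies 19 mm behind it; z points along the fingers, y is the line along which they close (so a half turn about z gives the same grasp; the last joint's range is limited). The gripper opens to 85 mm and grips with 20 to 120 N. Pads are 22 mm wide; open, the fingers measure 114 mm over their backs; the gripper's body (76 mm by 85 mm) begins 54 mm behind the grasp point. The pads swing forward as they close: fully open they stand 13 mm farther back than shut.
Start: joints at [1.31, 0.615, -0.013, 1.423, 0.008, 1.103, -0.04], TCP at [0.151, -0.632, 0.231] pointing down, gripper open.
Joint ranges: [-3.12, 3.12], [-0.3, 2.06], [-1.34, 1.32], [0.26, 2.42], [-1.36, 4.5], [0.01, 1.98], [-2.84, 2.84]. Speed limits (rad/s): [2.79, 2.79, 3.14, 3.14, 3.14, 3.14, 3.14].

INTERFACE

Orientations are given as a unit quaternion [x, y, z, w].
In Python, from station import arm, imaging, finish_job gives the robot as it stands. Calls block until the motion is done:
- arm.movep(position, orientation): joint-space move of the TCP to a pose.
- arm.line_to(position, velocity=0.15, ori=None): straight line of the TCP; ori=None keeps the orientation; velocity is the mean speed in m/s.
- arm.move_j(angles): joint-space move.
- arm.move_gripper(opening, effort=None): opening from 0.0 (shut) to 1.0 (fully open); effort is the grip in N (None keeps the last); returns when the fingers have stopped.
- arm.pause(seconds).
- arm.ik(position, orientation): joint angles nearest the present ones, or None.
- imaging.snapshot(name): name is "scene" or "top"; returns the picture (480x640x3 uint8, blue, green, red); there is no depth.
- imaging.camera_info(name): a dict with "fx", "fy", "cx", "cy" (pixels), "R" (3x3) and "t" (3): a world point X has camera coordinates R X + t. Camera axes: x right, y down, z forward; pixel columns grow to the right and rows downward; lengths in m; the calibration is good to about 2 mm. A picture is of the moment at which its call begins. camera_info takes no time and is no camera call.
A pose or a line that the arm cannot do raises arm.MotionError and nothing moves.
- finish_job(): hands the job in; it is judged then, once.
Trained networks look in the newest picture that a camera, given by its name, has taken for a name from the list of things; names that differ only in an ending like _2 or _b are one class to them, and where a whole thing is asked for, a point or a joint stands for the part that bears it (a point fixed in the world has none). Each returns a list of dicts, best first, with "confidence" (0 to 1); they miss things now and then, are a little off and sometimes report something else, mostly with a low value. They report only what shows in the picture. A call takes as long as a camera call.
- imaging.trace(camera, thing): "mask" (480x640 bool, what is visible of it) and "box" ([left, top, right, bottom] in pixels, round what is visible of it).
- imaging.mark_of(camera, thing): "point" ([column, row] in pixels: a listed point, or the origin of a listed thing).
Readings, each from a call of its own:
- arm.get_time(): time.
- arm.get_joint_positions(): joint angles.
- arm.get_dq(): joint speeds.
- arm.get_effort(): joint torques, N m.
- arm.get_tool_pos(): TCP position.
- arm.get_eef_rot(): TCP orientation.
- arm.get_ft_force(): force on the tool from outside, world axes, zero at the start.
- arm.get_wrist_torque(): the same for the moment, N m.
- arm.get_opening(): opening from 0.0 (shut) to 1.0 (fully open).
- arm.get_finger_force(): force on a finger pad.
Only numpy, scipy, OpenCV 4.12 (cv2) and the standard library are available. Lean on these libraries where they do the work, as an engineer would, in place of code of your own. Each camera call takes 0.05 s, during which the arm holds its last target. There are 200 camera calls.

## Working session

There is one attempt and no reset: what is moved stays moved. The work goes in short steps, each a Python script; the robot and the scene stay as the last script left them, time stands still between calls to the robot, and variables do not carry over. Pictures are saved under pics/ and viewed, at most 10 in all, crops included, and the job is handed in when it is done.

```bash
mkdir -p pics; ls
cat > a.py <<'E'
from station import arm, imaging
import cv2, numpy as np
for c in ("scene","top"):
    im=imaging.snapshot(c); cv2.imwrite(f"pics/{c}0.png",im)
    i=imaging.camera_info(c); print(c,i)
    for n in ("lip","holder","well_red","well_blue","rest","file_red","file_blue","mandrel","jar","bowl","bench_block","charcoal","tray","hammer","file_green"):
        m=imaging.mark_of(c,n); t=imaging.trace(c,n)
        print(n,[(np.round(q["point"],1).tolist(),round(q["confidence"],2)) for q in m[:2]],[(np.round(q["box"]).tolist(),round(q["confidence"],2)) for q in t[:2]])
print(arm.get_time(),arm.get_eef_rot())
E
python3 a.py
```

```text
pics
station.py
scene {'fx': 585.506872260744, 'fy': 585.506872260744, 'cx': 321.52295589604154, 'cy': 238.93942822143512, 'R': array([[ 0.41284131,  0.91066338,  0.01594542],
       [ 0.50230017, -0.21303963, -0.83803858],
       [-0.75977404,  0.35398633, -0.54537793]]), 't': array([-0.2288598 , -0.23685038,  1.76881991])}
lip [([382.5, 197.1], 0.78)] [([363.0, 188.0, 395.0, 215.0], 0.72)]
holder [([372.4, 241.8], 0.61)] [([355.0, 185.0, 414.0, 259.0], 0.74), ([276.0, 205.0, 297.0, 229.0], 0.22)]
well_red [([370.2, 235.9], 0.97)] [([356.0, 186.0, 413.0, 261.0], 0.58)]
well_blue [([379.4, 240.7], 0.93), ([384.1, 196.8], 0.24)] [([357.0, 182.0, 413.0, 258.0], 0.97), ([220.0, 204.0, 226.0, 282.0], 0.53)]
rest [([246.6, 276.6], 0.8)] [([294.0, 307.0, 363.0, 360.0], 0.71)]
file_red [([221.5, 281.8], 0.68)] [([223.0, 204.0, 225.0, 239.0], 0.69)]
file_blue [([258.7, 282.4], 0.6)] []
mandrel [([457.9, 209.6], 0.71)] [([443.0, 146.0, 471.0, 215.0], 0.73)]
jar [([332.8, 271.3], 0.62), ([482.3, 260.5], 0.62)] [([324.0, 249.0, 344.0, 278.0], 0.89)]
bowl [([376.7, 239.6], 0.74), ([287.5, 223.8]
[... 1484 characters left out ...]
, 342.0], 0.74), ([297.0, 235.0, 312.0, 251.0], 0.15)]
bench_block [([279.2, 192.8], 0.58), ([256.5, 261.6], 0.51)] [([268.0, 179.0, 300.0, 207.0], 0.92), ([362.0, 241.0, 371.0, 260.0], 0.28)]
charcoal [([336.1, 181.4], 0.56)] [([314.0, 161.0, 361.0, 200.0], 0.82), ([266.0, 178.0, 300.0, 209.0], 0.66)]
tray [([183.6, 217.6], 0.85)] [([155.0, 193.0, 210.0, 237.0], 0.9), ([220.0, 240.0, 266.0, 284.0], 0.16)]
hammer [([472.9, 321.3], 0.59)] [([449.0, 278.0, 486.0, 362.0], 0.91), ([221.0, 241.0, 267.0, 286.0], 0.49)]
file_green [([457.0, 224.1], 0.7)] [([298.0, 235.0, 312.0, 250.0], 0.59), ([484.0, 189.0, 506.0, 210.0], 0.45)]
3.1 [ 9.93173382e-01  1.16647464e-01  1.43790602e-05 -4.80256063e-05]
```

```bash
python3 -c "
import cv2,numpy as np
t=cv2.imread('pics/top0.png');s=cv2.imread('pics/scene0.png')
cv2.imwrite('pics/c1.png',cv2.resize(t[150:350,180:446],(798,600),interpolation=cv2.INTER_CUBIC))
cv2.imwrite('pics/c2.png',cv2.resize(s[150:350,170:436],(798,600),interpolation=cv2.INTER_CUBIC))"
```

```text
(no output)
```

View pics/c1.png

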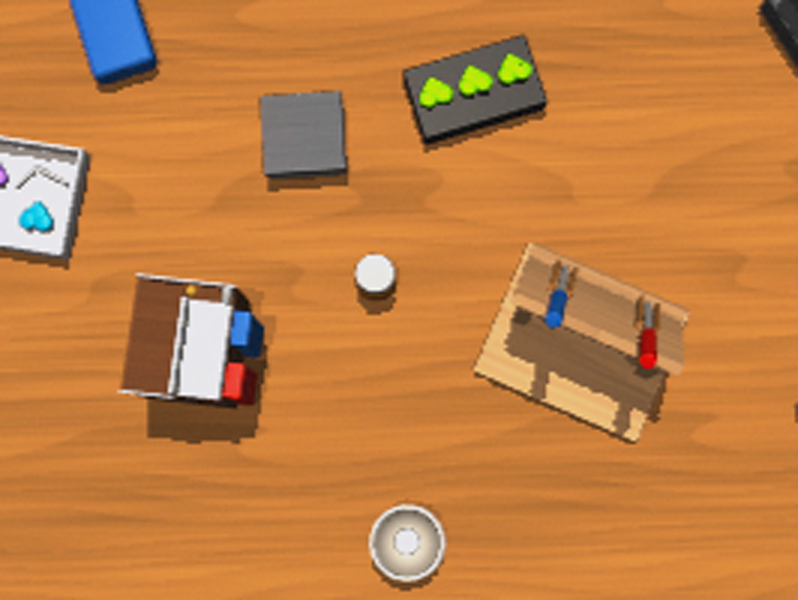

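View pics/c2.png

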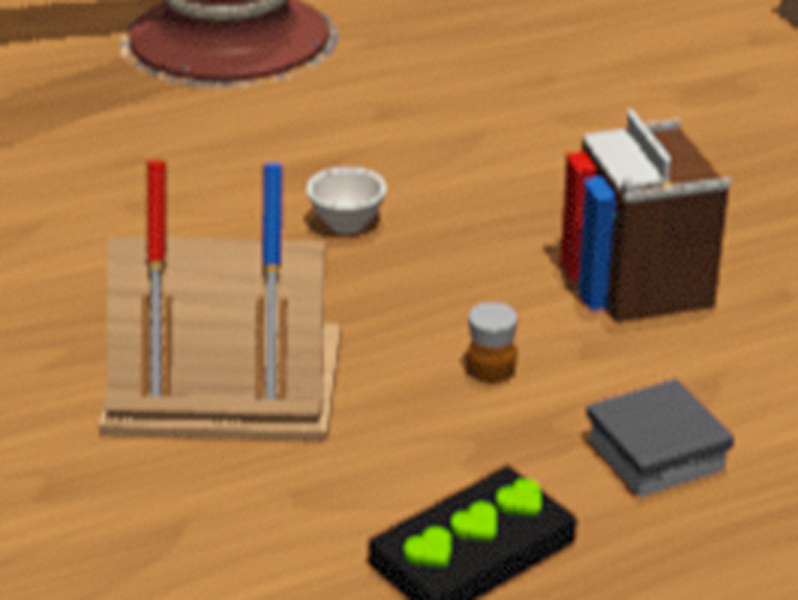

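View pics/scene0.png

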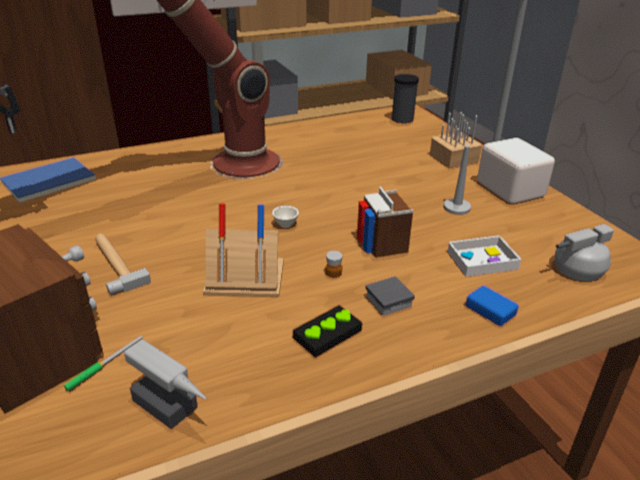

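```bash
cat > fit.py <<'E'
from station import imaging
import numpy as np, json
from scipy.optimize import least_squares
ci={c:imaging.camera_info(c) for c in("scene","top")}
off={"scene":(170,150),"top":(180,150)}
def proj(c,P):
    i=ci[c]; q=i["R"]@P+i["t"]; return np.array([i["fx"]*q[0]/q[2]+i["cx"],i["fy"]*q[1]/q[2]+i["cy"]])
def fit(F,M,x0,name):
    obs=[(c,np.array(L)/1000,np.array(u)/3+off[c]) for c,L,u in F]+[(c,np.array(L)/1000,np.array(u)) for c,L,u in M]
    def r(p):
        cs,sn=np.cos(p[2]),np.sin(p[2])
        return np.array([proj(c,np.array([p[0]+cs*L[0]-sn*L[1],p[1]+sn*L[0]+cs*L[1],L[2]]))-u for c,L,u in obs])
    s=least_squares(lambda p:r(p).ravel(),x0,loss="soft_l1")
    print(name,s.x,np.rad2deg(s.x[2])); print(np.round(r(s.x),1).tolist()); return s.x.tolist()
S,T="scene","top"
H=fit([(S,(56,-19,0),(615,318)),(S,(56,64,0),(717,300)),(S,(37,-34,0),(597,308)),(S,(7,-34,104),(582,178)),(S,(37,-34,104),(607,185)),
(S,(-40,17,132),(630,111)),(S,(40,17,132),(667,165)),(S,(-40,-18,114.5),(583,137)),(S,(40,-18,114.5),(622,183)),
(T,(-41,64,110),(122,392)),(T,(56,64,110),(137,275)),(T,(40,-18,114.5),(232,302)),(T,(-40,-18,114.5),(222,402)),(T,(40,19,132),(187,297)),(T,(-40,19,132),(172,398))],
[(S,(0,17,123),(382.5,197.1)),(T,(0,17,123),(240.4,262.9)),(S,(-22,0,10),(370.2,235.9)),(S,(22,0,10),(379.4,240.7)),(T,(-22,0,10),(251,278.4)),(T,(22,0,10),(257.5,261.1))],[.55,.1,0],"holder")
a=np.deg2rad(64);e=(53-165*np.cos(a),28+165*np.sin(a))
R=fit([(S,(65,-80,0),(100,434)),(S,(65,80,0),(325,438)),(S,(-65,80,12),(340,325)),(T,(-65,80,12),(475,375)),(T,(-65,-80,12),(637,440)),
(S,(53,-40,28),(155,397)),(S,(53,40,28),(270,400)),(S,(e[0],-40,e[1]),(156,161)),(S,(e[0],40,e[1]),(272,164)),(T,(e[0],-40,e[1]),(648,360)),(T,(e[0],40,e[1]),(554,321))],[],[.55,-.15,-.4],"rest")
json.dump({"H":H,"R":R},open("pose.json","w"))
i=ci[T]
for n,u,z in(("jar",(375,273),.05),("bowl",(407,541),.036),("bench",(303,133),.032),("char",(475,90),.034)):
    uv=np.array(u)/3+off[T]; d=i["R"].T@np.array([(uv[0]-i["cx"])/i["fx"],(uv[1]-i["cy"])/i["fy"],1]); o=-i["R"].T@i["t"]; print(n,np.round(o+d*(z-o[2])/d[2],3))
E
python3 fit.py
```

```text
holder [ 0.54766455  0.14062167 -0.09942421] -5.696587777130078
[[0.7, 0.5], [-0.7, 0.5], [-2.4, 0.5], [0.2, -1.1], [-3.1, 3.0], [-2.5, -2.0], [-0.6, -3.9], [-1.1, -2.0], [-0.6, -0.8], [-0.1, -0.4], [-1.0, -0.0], [-1.0, -0.7], [-0.7, -1.9], [-2.0, -1.0], [-0.2, -2.1], [1.7, -0.8], [-0.2, 1.7], [0.3, -1.7], [-1.6, 3.1], [1.7, -1.0], [-3.3, 0.2]]
rest [ 0.55744922 -0.18652711 -0.43150669] -24.723512386184115
[[-0.9, 0.2], [0.7, 0.1], [-0.6, -2.3], [-1.0, -2.3], [0.0, -0.6], [-0.2, -1.3], [-0.1, -1.7], [-0.9, -1.9], [-0.5, -2.2], [-0.2, -1.1], [-0.6, -1.5]]
jar [ 0.615 -0.002  0.05 ]
bowl [ 0.382 -0.024  0.036]
bench [0.749 0.061 0.032]
char [ 0.785 -0.098  0.034]
```

```bash
sed -i 's#np.array(u)/3+off\[c\])#(np.array(u)+.5)/3-.5+off[c])#' fit.py; python3 fit.py|grep -E "holder|rest"
cat > ov.py <<'E'
import contextlib,io
with contextlib.redirect_stdout(io.StringIO()):
    from fit import proj,H,R
import cv2,numpy as np,sys
def w(p,L):
    c,s=np.cos(p[2]),np.sin(p[2]); L=np.array(L)/1000; return np.array([p[0]+c*L[0]-s*L[1],p[1]+s*L[0]+c*L[1],L[2]])
def box(x0,x1,y0,y1,z0,z1):
    v=[(x,y,z) for x in(x0,x1) for y in(y0,y1) for z in(z0,z1)]
    return [(a,b) for i,a in enumerate(v) for b in v[i+1:] if sum(p!=q for p,q in zip(a,b))==1]
a=np.deg2rad(64)
E=[(H,l) for l in box(-41,56,-19,64,0,110)+box(-40,40,17,21,114.5,132)+box(7,37,-34,-19,0,104)]
E+=[(R,l) for l in box(-65,65,-80,80,0,12)+[((53,y,28),(53-165*np.cos(a),y,28+165*np.sin(a))) for y in(-40,40)]]
def draw(src,c,x,y,wd,ht,k):
    im=cv2.resize(cv2.imread(src)[y:y+ht,x:x+wd],None,fx=k,fy=k,interpolation=cv2.INTER_CUBIC)
    for p,(A,B) in E:
        q=[tuple(np.round(((proj(c,w(p,P))-(x,y)+.5)*k-.5)*16).astype(int).tolist()) for P in(A,B)]
        cv2.line(im,q[0],q[1],(255,255,0),1,cv2.LINE_AA,4)
    return im
if __name__=="__main__":
    A=np.hstack([draw("pics/scene0.png","scene",345,175,80,95,3.15)*1,draw("pics/scene0.png","scene",195,195,100,105,2.85)[:299]])
    k=3.15
    r1=np.hstack([draw("pics/scene0.png","scene",345,180,80,85,3.5),draw("pics/scene0.png","scene",195,195,100,85,3.5)])
    r1=np.hstack([draw("pics/scene0.png","scene",345,178,80,85,3.4),draw("pics/scene0.png","scene",198,199,100,85,3.4)])
    r2=np.hstack([draw("pics/top0.png","top",212,230,80,85,3.4),draw("pics/top0.png","top",325,225,100,85,3.4)])
    cv2.imwrite("pics/ov.png",np.vstack([r1,r2]))
E
sed -i '/A=np.hstack/d;/k=3.15/d;/,180,80,85,3.5/d' ov.py; python3 ov.py
```

```text
holder [ 0.5474724   0.14076232 -0.10967156] -6.283717434107772
rest [ 0.55713011 -0.18662901 -0.43594663] -24.977901958518647
```

View pics/ov.png

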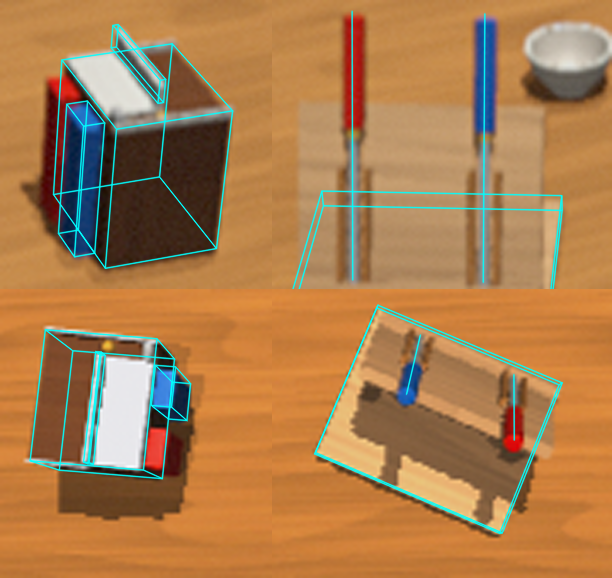

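```bash
cat > h.py <<'E'
from station import arm, imaging, finish_job
import numpy as np, json
from scipy.spatial.transform import Rotation as Ro
P=json.load(open("pose.json")); H,R=P["H"],P["R"]
def dirw(p,L): return Ro.from_euler("z",p[2]).apply(L)
def w(p,L): return dirw(p,np.array(L)/1000)+[p[0],p[1],0]
def quat(z,y,pos):
    "tool z along z, fingers closing along +-y; the half turn nearer the middle of joint 7's range that is reachable"
    best=None
    for s in(1,-1):
        yy=s*np.array(y); q=Ro.from_matrix(np.column_stack([np.cross(yy,z),yy,z])).as_quat()
        j=arm.ik(list(pos),q.tolist())
        if j is not None:
            c=np.abs(np.array(j)-arm.get_joint_positions()).max()
            if best is None or c<best[0]: best=(c,q.tolist())
    return best[1]
D=np.array([0,0,-1.])
E
cat > push.py <<'E'
from h import *
arm.move_gripper(0)
p=arm.get_tool_pos(); arm.line_to([p[0],p[1],.33],velocity=.3)
a=w(H,(0,0,210)); q=quat(D,dirw(H,[1,0,0]),a)
arm.movep(a.tolist(),q); print(arm.get_time(),arm.get_tool_pos()-a)
arm.line_to(w(H,(0,-1,124)).tolist(),velocity=.15)
yh=dirw(H,[0,1,0]); f0=np.array(arm.get_ft_force()); print(f0)
log=[]
for y in np.r_[np.arange(4,36,4),np.arange(36,52,1.5)]:
    arm.line_to(w(H,(0,y,124)).tolist(),velocity=.05)
    f=float((np.array(arm.get_ft_force())-f0)@yh); log.append((round(float(y),1),round(f,1)))
    if y>30 and f<-16: break
print(log,arm.get_time(), arm.get_ft_force())
E
python3 push.py
```

```text
7.4167 [ 0.00042605 -0.00110049 -0.00013307]
[-0.06008187  0.04254609 -0.22513074]
[(4.0, 0.5), (8.0, -1.6), (12.0, -2.8), (16.0, -2.6), (20.0, -2.2), (24.0, -3.4), (28.0, -3.2), (32.0, -5.8), (36.0, -5.8), (37.5, -4.7), (39.0, 0.1), (40.5, 0.3), (42.0, 0.5), (43.5, -2.3), (45.0, -4.0), (46.5, -4.1), (48.0, -5.2), (49.5, -7.1), (51.0, -9.5)] 12.8917 [-2.00405058 -9.29968722  4.43415987]
```

```bash
cat > b.py <<'E'
from h import *
import cv2
arm.line_to(w(H,(0,32,124)).tolist(),velocity=.1)
arm.line_to(w(H,(0,32,215)).tolist(),velocity=.25)
# above red file, on the way
a=np.deg2rad(64); u=dirw(R,[-np.cos(a),0,np.sin(a)]); y=dirw(R,[0,1,0])
def at(name,s): return w(R,(53,-40 if name=="red" else 40,28))+u*s/1000
pre=at("red",123+90); q=quat(-u,y,pre)
arm.line_to(w(H,(0,-60,300)).tolist(),velocity=.3)
arm.movep(pre.tolist(),q); arm.move_gripper(.6)
for c in("scene","top"):
    im=imaging.snapshot(c); cv2.imwrite(f"pics/{c}1.png",im)
    print(c,[(np.round(m["point"],1),round(m["confidence"],2)) for m in imaging.mark_of(c,"lip")])
print(arm.get_time(),arm.get_tool_pos()-pre,arm.get_joint_positions())
s=cv2.imread("pics/scene1.png");t=cv2.imread("pics/top1.png")
k=dict(fx=4,fy=4,interpolation=cv2.INTER_CUBIC)
cv2.imwrite("pics/d1.png",np.vstack([np.hstack([cv2.resize(s[180:255,340:420],None,**k),cv2.resize(s[170:245,190:300],None,**k)]),np.hstack([cv2.resize(t[225:295,210:290],None,**k),cv2.resize(t[225:295,320:430],None,**k)])]))
E
python3 b.py
```

```text
scene [(array([397.1, 196.4]), 0.97), (array([482.8, 257.5]), 0.19)]
top [(array([224.8, 259.9]), 0.69), (array([257.5, 260.8]), 0.56)]
16.3917 [-1.25358191e-05 -2.60364868e-05  2.36082933e-05] [ 0.6227472   0.33505422 -0.3963771   2.11953762  0.667084    0.32246417
 -2.32729353]
```

View pics/d1.png

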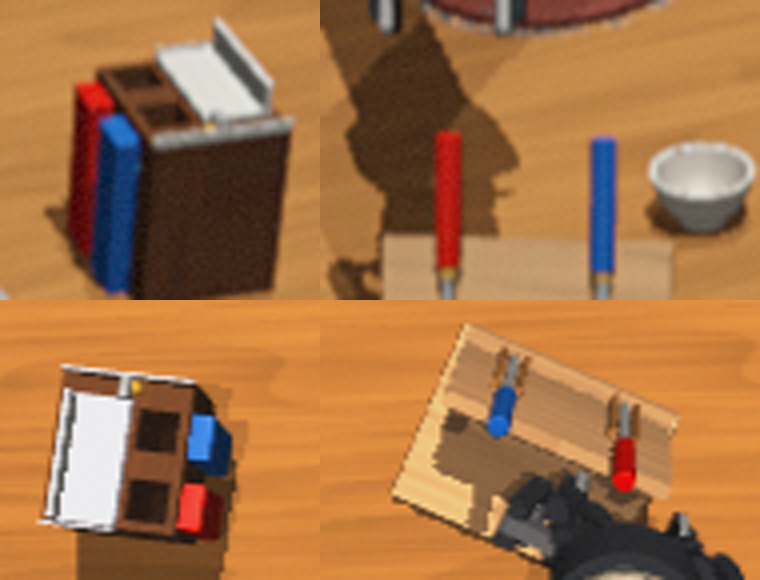

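```bash
cat > g.py <<'E'
from h import *
import cv2,sys
name=sys.argv[1]
a=np.deg2rad(64); u=dirw(R,[-np.cos(a),0,np.sin(a)]); y=dirw(R,[0,1,0])
def at(s): return w(R,(53,-40 if name=="red" else 40,28))+u*s/1000
if name=="blue":
    pre=at(213); arm.movep(pre.tolist(),quat(-u,y,pre)); arm.move_gripper(.6)
arm.line_to(at(123).tolist(),velocity=.12)
print("ft",arm.get_ft_force())
arm.move_gripper(0,effort=50); print("open",arm.get_opening(),arm.get_finger_force(),arm.get_ft_force())
p=at(123); arm.line_to((p+[0,0,.17]).tolist(),velocity=.15)
print("open",arm.get_opening(),arm.get_time())
b=w(H,(-22 if name=="red" else 22,0,290)); q=quat(D,dirw(H,[0,1,0]),b)
arm.movep(b.tolist(),q); print(arm.get_time(),arm.get_tool_pos()-b,arm.get_opening())
for c in("scene","top"):
    cv2.imwrite(f"pics/{c}_{name}.png",imaging.snapshot(c))
    print([(np.round(m["point"],1),round(m["confidence"],2)) for m in imaging.mark_of(c,"file_"+name)])
s=cv2.imread(f"pics/scene_{name}.png");t=cv2.imread(f"pics/top_{name}.png")
cv2.imwrite(f"pics/g_{name}.png",np.hstack([cv2.resize(x,None,fx=4,fy=4,interpolation=cv2.INTER_CUBIC) for x in(s[110:260,330:430],t[190:340,200:300])]))
i={c:imaging.camera_info(c) for c in("scene","top")}
for c in i:
    for L in((-22,0,110),(22,0,110),(-22 if name=="red" else 22,0,167)):
        k=i[c]; v=k["R"]@w(H,L)+k["t"]; print(c,L,v[0]/v[2]*k["fx"]+k["cx"],v[1]/v[2]*k["fy"]+k["cy"])
E
python3 g.py red
```

```text
ft [-0.40223875  0.07309128  0.13684268]
open 0.15003961921698625 48.594637513160706 [-1.70782925  1.2795413   4.28399946]
open 0.14887874858348926 19.0
20.3583 [ 0.0005405  -0.00199575 -0.00035369] 0.1501764629938833
[(array([375.5, 177.8]), 0.8)]
[]
scene (-22, 0, 110) 373.2931881523567 197.8194114892369
scene (22, 0, 110) 380.69758466518266 206.89470957601435
scene (-22, 0, 167) 374.9044650429154 175.8140717480397
top (-22, 0, 110) 246.86293165505904 274.4811628857757
top (22, 0, 110) 248.7279485992006 256.93110417864955
top (-22, 0, 167) 243.15333736103582 272.52553400707194
```

View pics/g_red.png

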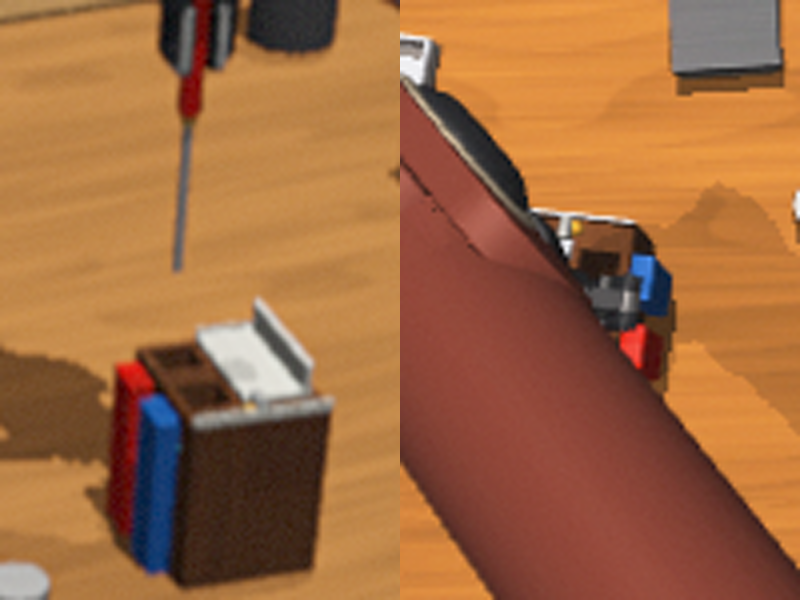

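```bash
cat > ins.py <<'E'
from h import *
import cv2,sys
name=sys.argv[1]; x=-22 if name=="red" else 22
for z in(240,215,180,150,141):
    arm.line_to(w(H,(x,0,z)).tolist(),velocity=.12); f=np.array(arm.get_ft_force()); print(z,np.round(f,1))
    if np.linalg.norm(f)>12: print("STOP"); sys.exit()
arm.move_gripper(.45); arm.pause(.3)
arm.line_to(w(H,(x,0,300)).tolist(),velocity=.2)
print(arm.get_time())
E
python3 ins.py red && python3 g.py blue
```

```text
240 [ 0.5 -0.7 -0.2]
215 [ 0.3 -0.3  0.1]
180 [-0.   1.3 -0.8]
150 [ 0.5 -0.  -0.6]
141 [ 0.2  0.2 -0.5]
24.1833
ft [-0.28014781  0.7517518   0.12782548]
open 0.15371776537594187 48.59527766704559 [-1.5951026   0.72620456  3.16035147]
open 0.14943361675121092 28.175
29.275 [ 0.00040455 -0.00201531 -0.00046414] 0.1460255442237473
[(array([380.4, 185. ]), 0.64), (array([138.2, 338.3]), 0.37)]
[(array([458.5, 223.1]), 0.31)]
scene (-22, 0, 110) 373.2931881523567 197.8194114892369
scene (22, 0, 110) 380.69758466518266 206.89470957601435
scene (22, 0, 167) 382.53021607398165 184.51335840676728
top (-22, 0, 110) 246.86293165505904 274.4811628857757
top (22, 0, 110) 248.7279485992006 256.93110417864955
top (22, 0, 167) 245.14442484918308 254.04020975948592
```

View pics/g_blue.png

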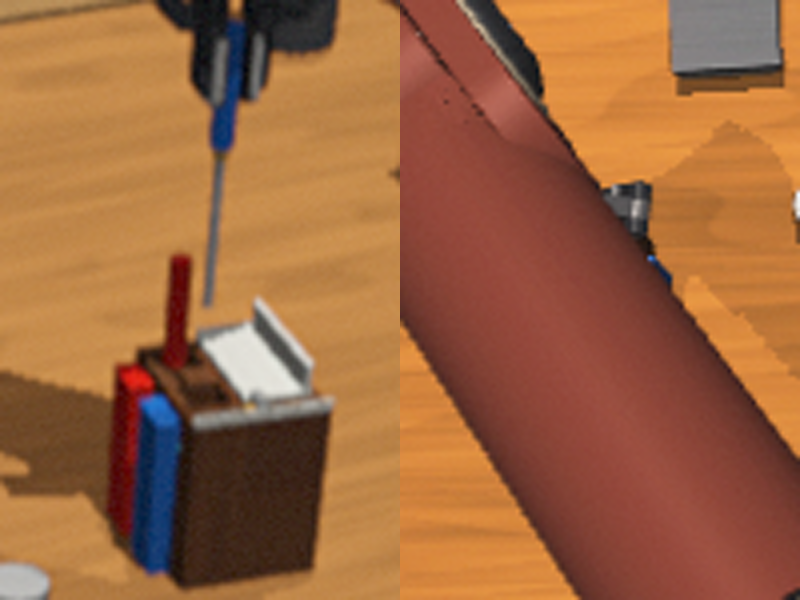

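```bash
python3 ins.py blue
python3 - <<'E'
from h import *
import cv2
p=arm.get_tool_pos(); arm.line_to([p[0]-.05,p[1]-.05,.33],velocity=.25)
arm.movep([.35,-.35,.35],arm.get_eef_rot()); arm.pause(.5)
s=imaging.snapshot("scene");t=imaging.snapshot("top");print(arm.get_time())
for n in("jar","bowl","bench_block","charcoal"): print(n,[np.round(m["box"]).tolist() for m in imaging.trace("top",n)[:1]])
k=dict(fx=3,fy=3,interpolation=cv2.INTER_CUBIC)
cv2.imwrite("pics/e.png",np.hstack([cv2.resize(s[150:340,270:420][:,:],(474,600)),cv2.resize(t[200:350,205:285],(320,600))]))
E
```

```text
240 [ 0.8  0.1 -0.6]
215 [ 0.2 -0.4 -0.2]
180 [ 0.4 -0.6  0.3]
150 [-0.1  1.3  0.4]
141 [0.7 0.  0.3]
33.1
35.875
jar [[459.0, 191.0, 506.0, 226.0]]
bowl [[303.0, 317.0, 326.0, 345.0]]
bench_block [[269.0, 178.0, 298.0, 207.0]]
charcoal [[313.0, 162.0, 362.0, 201.0]]
```

View pics/e.png

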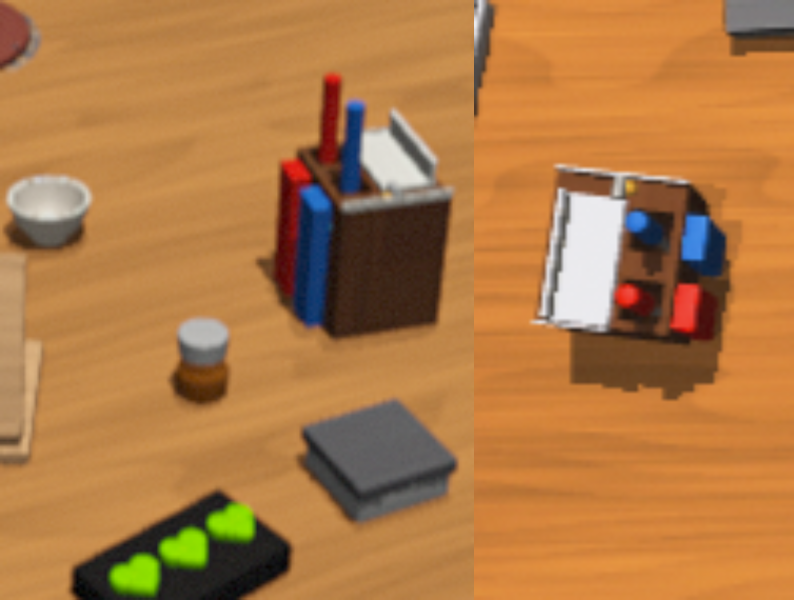

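Both files stand in the wells of their own colour: red handle top at about (330,78) and blue at (355,105) in the composite. The shutter is still caught open and nothing else has moved.

```bash
python3 -c "
from station import finish_job; print(finish_job())"
```

```text
the job is handed in; nothing more can be done
None
```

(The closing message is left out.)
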